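# Set up the colour-mixing place

## Task

Set the table ready for mixing the next colour: stand each of the three red-lidded paint jars upright, down inside the wooden jar holder of its own size (small in small, medium in medium, large in large), and lift only the top cup out of the nest and stand it upright in the middle of the scale's pan. Set everything down rather than dropping it, leave the other cups nested where they are, and leave the thinner bottle standing where it is.

Things in the scene. Friction and masses are not known exactly. Their poses are not given: they have to be found in the camera images.
- jar_small: The small of three glass paint jars: an upright straight-sided cylinder, dark glass with a blank tape label and a closed red lid as wide as the jar; diameter 42 mm, total height 60 mm including the lid. Loose, can be gripped anywhere on its side. Origin: centre of its underside, z up. Its yaw does not matter.
- jar_medium: The medium of three glass paint jars: an upright straight-sided cylinder, dark glass with a blank tape label and a closed red lid as wide as the jar; diameter 54 mm, total height 75 mm including the lid. Loose, can be gripped anywhere on its side. Origin: centre of its underside, z up. Its yaw does not matter.
- jar_large: The large of three glass paint jars: an upright straight-sided cylinder, dark glass with a blank tape label and a closed red lid as wide as the jar; diameter 66 mm, total height 95 mm including the lid. Loose, can be gripped anywhere on its side. Origin: centre of its underside, z up. Its yaw does not matter.
- holder_small: The small of three heavy round jar holders of turned pale wood, with a round recess 58 mm wide (8 mm of play all round for the small jar); outer diameter 84 mm, height 28 mm, floor of the recess 10 mm above the table. It does not move. Origin: centre of its underside, z up.
- holder_medium: The medium of three heavy round jar holders of turned pale wood, with a round recess 70 mm wide (8 mm of play all round for the medium jar); outer diameter 96 mm, height 28 mm, floor of the recess 10 mm above the table. It does not move. Origin: centre of its underside, z up.
- holder_large: The large of three heavy round jar holders of turned pale wood, with a round recess 82 mm wide (8 mm of play all round for the large jar); outer diameter 108 mm, height 28 mm, floor of the recess 10 mm above the table. It does not move. Origin: centre of its underside, z up.
- cup_top: The top one of a nest of three alike white plastic mixing cups: open, tapering from 67 mm wide at the rim to 43 mm at the foot, 70 mm high, wall 1.5 mm, floor 20 mm above the foot, 30 g. It stands 20 mm higher than the cup beneath, so only the top 20 mm of its outside is free; its rim is at first 110 mm above the table. It lifts straight out. Origin: centre of its foot, z up.
- cup_next: The middle cup of the nest, the same as the top one, which is nested in it; its rim is 90 mm above the table. It stands in the lowest cup (not listed), which stands on the table. Origin: centre of its foot, z up.
- scale: A flat grey bench scale (170 x 120 mm) with a round steel pan 110 mm across and, beside the pan, a small display. The pan's upper face is 42 mm above the table and is the highest part. It does not move. Origin: on the table under the middle of the pan, z up; x points from the display to the pan.
- bottle: A white plastic thinner bottle with a cap, 52 mm wide, 150 mm high, standing at the far side of the work area. Not to be moved. Origin: centre of its underside, z up.
There are look-alikes about, which are no part of the job. What is shaped like the jar_large but blue or yellow is not meant.

How it is judged:
By the outcome, as a careful person would: the job done as asked, in the order asked, and still so for the second after the job is handed in, with the robot touching nothing.
It also fails if it takes over 128 s, if anything falls off the work surface, if the arm or the gripper's body presses on something with over 40 N, if the wrist force passes 120 N, or if a joint passes its speed limit or range.

## Robot

A 6-joint arm with a two-finger parallel gripper is mounted at the origin on the work surface. World frame = base frame: x ahead of the robot, y to its left, z up, the work surface at z = 0. Lengths are in m, angles in rad, forces in N, time in s.
With the tool pointing down it reaches from about 0.375 to 0.9 m from the base axis. Payload 3.1 kg.
Tool frame: the origin (TCP) lies between the finger pads; the fingertips stand 17 mm ahead of it and the grasp point (between the pads) lies 2 mm behind it (robot.nose_length is the distance from the TCP to the fingertips, in m); z points along the fingers, y is the line along which they close (so a half turn about z gives the same grasp; the last joint's range is limited). The gripper opens to 87 mm and grips with 3 to 60 N. Pads are 19 mm wide; open, the fingers measure 117 mm over their backs; the gripper's body (75 mm by 190 mm) begins 51 mm behind the grasp point.
Start: joints at [1.103, 0.527, 1.433, -0, 1.181, -0.178], TCP at [0.179, 0.599, 0.24] pointing down, gripper open.
Joint ranges: [-3.08, 3.08], [-0.75, 2.2], [0.22, 2.44], [-1.43, 4.57], [0, 2.65], [-2.85, 2.85]. Speed limits (rad/s): [2.79, 2.79, 3.14, 3.14, 3.14, 3.14].

## Interface

Orientations are given as a unit quaternion [x, y, z, w].
In Python, from rig import robot, cams gives the robot as it stands.
- The arm moves only by the shell command python3 -m pendant 'ROWS' [FORCE]. ROWS is JSON, a list of rows, each an object with "jaw": the opening, from 0 (shut) to 1 (fully open); "linear": the shift along the tool's x, y, z in cm, a list of three; "twist": the turn about the tool's z in degrees. A call has 1 to 12 rows; each row shifts and turns the commanded pose from where the row before left it, along the tool's axes as they then stand; what a row does not reach is not made up. A row lasts 1/12 s, in which the tool goes at most 41.7 mm and 7.16 degrees, less where a joint would pass 70% of its speed; a pose out of reach is approached as far as the arm can. A call is refused whole if a number of a shift passes 4.17 or a number of a turn 7.16, either way. A call with a gripper value outside its range is refused whole. The fingers move at their own pace and stop on an object; FORCE is the grip in N (left out, the last holds). Time passes only in rows, so rows that do not move let the fingers close. It gives the time, the measured TCP pose, the force, the opening and the grip force at its end, in the units of the state.
- robot.get_obs(): the state, without advancing time (a new reading comes with each control period).
- cams.camera(name): name is "scene" or "side" or "wrist"; returns a dict with "color" (420x560x3 uint8, blue, green, red), "depth" (420x560 float32, m along the optical axis (not along the pixel's ray), 0 where there is no reading), "fov_y" (degrees; the focal length in pixels is half the picture's height over the tangent of half this angle, whatever the lens; pixels are square), "cx", "cy" (the principal point, pixels), "view" (4x4, takes a point from world to camera coordinates). Camera axes: x right, y down, z forward; pixel columns grow to the right and rows downward; lengths in m; the calibration is good to about 2 mm. A picture is of the moment at which its call begins.
- robot.hand_in(): hands the job in; it is judged then, once.
The state is a dict: "time": time; "q": joint angles; "joint_velocities": joint speeds; "joint_torque": joint torques, N m; "position": TCP position; "tool_rot": TCP orientation; "ft_force": force on the tool from outside, world axes, zero at the start; "moment": the same for the moment, N m; "grip_width": finger opening in m; "grip_force": force on a finger pad.
Only numpy, scipy, OpenCV 4.12 (cv2) and the standard library are available. Lean on these libraries where they do the work, as an engineer would, in place of code of your own. Each camera call takes 0.05 s, during which the arm holds its last target. There are 200 camera calls.

## Working session

There is one attempt and no reset: what is moved stays moved. The work goes in short steps, Python scripts to look and compute and a shell command to move; the robot and the scene stay as the last step left them, time stands still between calls to the robot, and variables do not carry over. Pictures are saved under pics/ and viewed, at most 14 in all, crops included, and the job is handed in when it is done.

```bash
ls; mkdir -p pics; cat > h.py <<'E'
import numpy as np, cv2
from rig import robot, cams
def shot(n,save=None):
    c=cams.camera(n)
    if save: cv2.imwrite('pics/'+save+'.png',c['color'])
    return c
def pts(c):
    h,w=c['depth'].shape; f=h/2/np.tan(np.radians(c['fov_y'])/2)
    u,v=np.meshgrid(np.arange(w),np.arange(h)); d=c['depth']
    P=np.stack([(u-c['cx'])/f*d,(v-c['cy'])/f*d,d],-1)
    V=np.array(c['view']); return (P-V[:3,3])@V[:3,:3]
def ray(c,u,v,z):
    f=420/2/np.tan(np.radians(c['fov_y'])/2); V=np.array(c['view'])
    d=V[:3,:3].T@np.array([(u-c['cx'])/f,(v-c['cy'])/f,1]); o=-V[:3,:3].T@V[:3,3]
    return o+d*(z-o[2])/d[2]
E
python3 - <<'E'
from h import *
for n in ('scene','side','wrist'):
    c=shot(n,n+'0'); V=np.array(c['view']); print(n,c['fov_y'],c['cx'],c['cy'],(-V[:3,:3].T@V[:3,3]).round(3),V[2,:3].round(2))
o=robot.get_obs(); print(o)
E
```

```text
pics
scene 54.94300722707346 279.8916753734753 206.8153032753936 [1.062 0.386 0.734] [-0.51 -0.45 -0.74]
side 52.39732380881957 279.7776166777647 209.48310546956276 [ 0.089 -0.55   0.604] [ 0.56  0.57 -0.6 ]
wrist 68.76706250442805 276.25068634351663 211.19593496189856 [0.114 0.617 0.383] [ 0.23 -0.07 -0.97]
{'time': 0.15, 'q': array([ 1.10250274e+00,  5.28240576e-01,  1.43359983e+00, -4.55682700e-05,
        1.18138964e+00, -1.78490131e-01]), 'joint_velocities': array([-0.00032933, -0.00216459, -0.00259164, -0.00084293,  0.00156234,
       -0.0005265 ]), 'joint_torque': array([ 9.49046553e-04, -4.40431273e+01, -1.76843423e+01,  6.33499422e-02,
        5.53298160e-02, -9.27546944e-05]), 'position': array([0.17833789, 0.59846529, 0.2388064 ]), 'tool_rot': array([ 1.44386562e-01,  9.89521020e-01, -7.82955657e-04, -2.40190566e-04]), 'ft_force': array([ 0.33028331,  0.30467467, -0.8751499 ]), 'moment': array([ 0.01122991,  0.03133169, -0.01003413]), 'grip_force': 0.0, 'grip_width': 0.08719159906844556}
```

```bash
python3 -c "
import cv2,numpy as np
a=[cv2.imread(f'pics/{n}0.png') for n in ('scene','side','wrist')]
"
```

```text
(no output)
```

View pics/scene0.png

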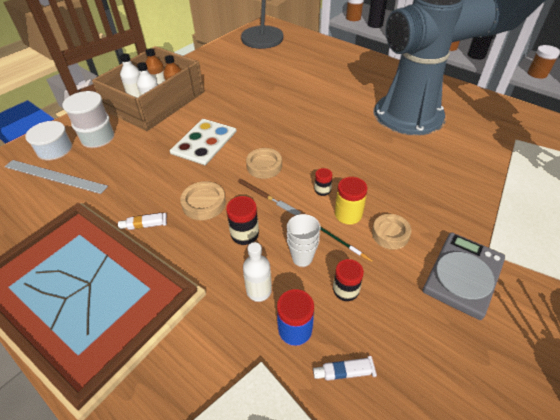

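View pics/side0.png

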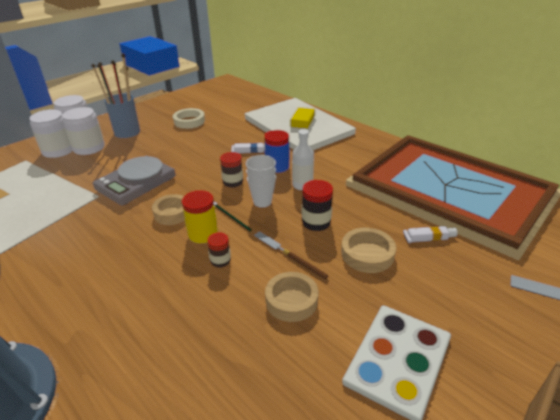

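The scene view shows the small jar at about (323,181), the medium at (347,280) and the large at (242,218). The holders are at (203,200), (264,163) and (391,231), the cup nest at (303,240), the pan at (465,275) and the bottle at (257,275). The blue (295,317) and yellow (351,200) jars are the look-alikes.

```bash
python3 - <<'E'
from h import *
# pixel seeds (scene, side), top height
S={'jar_small':((323,175),(218,241),.060),'jar_med':((349,270),(231,159),.075),'jar_large':((242,206),(317,189),.095),
'yellow':((351,187),(199,201),.095),'blue':((295,303),(277,137),.095),'cup':((304,228),(262,164),.110),'bottle':((255,250),(304,137),.15),
'h_A':((203,200),(368,248),.028),'h_B':((264,163),(292,295),.028),'h_C':((391,231),(170,208),.028),'pan':((465,275),(141,168),.042)}
C={n:cams.camera(n) for n in('scene','side')}
for k,(a,b,z) in S.items():
    out=[]
    for n,s in zip(('scene','side'),(a,b)):
        c=C[n]; P=pts(c); p=ray(c,*s,z)
        m=(np.abs(P[...,2]-z)<.004)&(np.hypot(P[...,0]-p[0],P[...,1]-p[1])<(.065 if k[0] in'hp' else .045))&(c['depth']>0)
        if m.sum()<8: out.append('none'); continue
        (x,y),r=cv2.minEnclosingCircle(P[m][:,:2].astype(np.float32)); out.append((round(x,3),round(y,3),round(2*r,3),int(m.sum())))
    print(k,out)
m=(np.abs(pts(C['scene'])[...,2]-.042)<.004)
E
```

```text
jar_small [(0.444, -0.011, 0.045, 171), (0.441, -0.01, 0.045, 252)]
jar_med [(0.649, 0.198, 0.055, 532), (0.643, 0.197, 0.055, 202)]
jar_large [(0.673, -0.066, 0.067, 557), (0.669, -0.066, 0.067, 450)]
yellow [(0.47, 0.084, 0.069, 506), (0.467, 0.085, 0.067, 494)]
blue [(0.783, 0.171, 0.067, 1011), (0.779, 0.17, 0.067, 251)]
cup [(0.642, 0.079, 0.069, 151), (0.64, 0.081, 0.07, 107)]
bottle [(0.764, 0.06, 0.026, 131), (0.759, 0.061, 0.027, 51)]
h_A [(0.668, -0.211, 0.109, 527), (0.663, -0.211, 0.11, 730)]
h_B [(0.468, -0.185, 0.099, 364), (0.465, -0.186, 0.097, 873)]
h_C [(0.463, 0.194, 0.085, 499), (0.46, 0.196, 0.087, 306)]
pan [(0.49, 0.371, 0.112, 2064), (0.488, 0.37, 0.116, 785)]
```

```bash
R='{"linear":[0,0,0],"twist":6.67,"jaw":1}'; python3 -m pendant '[{"jaw":1,"linear":[0,0,0],"twist":6.67},{"jaw":1,"linear":[0,0,0],"twist":6.67},{"jaw":1,"linear":[0,0,0],"twist":6.67},{"jaw":1,"linear":[0,0,0],"twist":6.67},{"jaw":1,"linear":[0,0,0],"twist":6.67},{"jaw":1,"linear":[0,0,0],"twist":6.67},{"jaw":1,"linear":[0,0,0],"twist":6.67},{"jaw":1,"linear":[0,0,0],"twist":6.67},{"jaw":1,"linear":[0,0,0],"twist":6.67},{"jaw":1,"linear":[0,0,0],"twist":6.67},{"jaw":1,"linear":[0,0,0],"twist":6.7},{"jaw":1,"linear":[0,0,0],"twist":0}]'
```

```text
time: 1.25
position: [0.1785, 0.5988, 0.2394]
tool_rot: [0.708, 0.706, -0.0, 0.0]
ft_force: [-0.1, 0.2, -0.6]
grip_width: 0.0871
grip_force: 0.0
```

```bash
python3 -m pendant '[{"jaw":1,"linear":[-3.5,1.5,0],"twist":0},{"jaw":1,"linear":[-3.5,1.5,0],"twist":0},{"jaw":1,"linear":[-3.5,1.5,0],"twist":0},{"jaw":1,"linear":[-3.5,1.5,0],"twist":0},{"jaw":1,"linear":[-3.5,1.5,0],"twist":0},{"jaw":1,"linear":[-3.5,1.5,0],"twist":0},{"jaw":1,"linear":[-3.5,1.5,0],"twist":0},{"jaw":1,"linear":[-3.5,1.5,0],"twist":0},{"jaw":1,"linear":[-3.5,1.5,0],"twist":0},{"jaw":1,"linear":[-3.5,1.5,0],"twist":0},{"jaw":1,"linear":[-3.5,1.5,0],"twist":0},{"jaw":1,"linear":[-3.5,1.5,0],"twist":0}]'
python3 -m pendant '[{"jaw":1,"linear":[-3.15,1.4,0],"twist":0},{"jaw":1,"linear":[-3.15,1.4,0],"twist":0},{"jaw":1,"linear":[-3.15,1.4,0],"twist":0},{"jaw":1,"linear":[-3.15,1.4,0],"twist":0},{"jaw":1,"linear":[-3.15,1.4,0],"twist":0},{"jaw":1,"linear":[-3.15,1.4,0],"twist":0},{"jaw":1,"linear":[0,0,0],"twist":0},{"jaw":1,"linear":[0,0,0],"twist":0}]'
cat > look.py <<'E'
import sys
from h import *
# top circle of thing near (x,y) at height z in wrist view; offset to TCP in tool axes (yaw 0), cm
x,y,z=map(float,sys.argv[1:4]); c=shot(sys.argv[5] if len(sys.argv)>5 else 'wrist',sys.argv[4]); P=pts(c)
m=(np.abs(P[...,2]-z)<.005)&(np.hypot(P[...,0]-x,P[...,1]-y)<.07)&(c['depth']>0)
n,l,s,_=cv2.connectedComponentsWithStats(m.astype(np.uint8))
t=robot.get_obs()['position']; print('tcp',t.round(4))
for i in range(1,n):
    if s[i,4]<60: continue
    (a,b),r=cv2.minEnclosingCircle(P[l==i][:,:2].astype(np.float32)); print('c',round(a,4),round(b,4),'d',round(2*r,4),'n',s[i,4],'zmed',np.median(P[l==i][:,2]).round(4),'tool cm',((b-t[1])*100).round(2),((a-t[0])*100).round(2))
E
python3 look.py .4425 -.0105 .06 w1
```

```text
time: 2.25
position: [0.3589, 0.1773, 0.2398]
tool_rot: [0.706, 0.708, 0.0, 0.0]
ft_force: [0.8, 0.4, -0.2]
grip_width: 0.087
grip_force: 0.0
time: 2.92
position: [0.4434, -0.0117, 0.2396]
tool_rot: [0.708, 0.707, 0.0, 0.0]
ft_force: [-1.0, 0.1, 0.5]
grip_width: 0.0871
grip_force: 0.0
tcp [ 0.4422 -0.0104  0.2394]
c 0.4417 -0.011 d 0.0418 n 1133 zmed 0.06 tool cm -0.06 -0.05
```

View pics/w1.png

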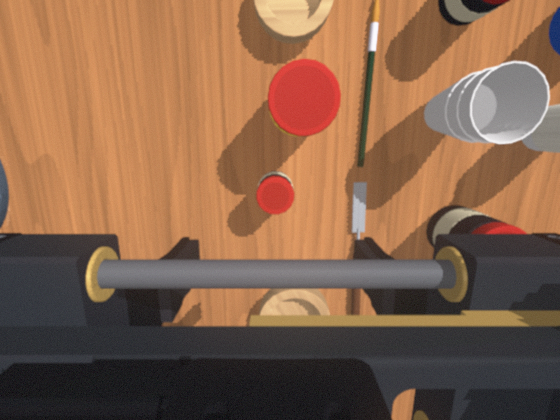

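The wrist view has the small red lid at (275,195), within 1 mm of the tool axis. The yellow jar at (304,97) is clear of the body. Going down to grasp.

```bash
python3 -m pendant '[{"jaw":1,"linear":[0,0,3],"twist":0},{"jaw":1,"linear":[0,0,3],"twist":0},{"jaw":1,"linear":[0,0,3],"twist":0},{"jaw":1,"linear":[0,0,3],"twist":0},{"jaw":1,"linear":[0,0,3],"twist":0},{"jaw":1,"linear":[0,0,2.5],"twist":0},{"jaw":1,"linear":[0,0,1.4],"twist":0},{"jaw":1,"linear":[0,0,0.7],"twist":0},{"jaw":1,"linear":[0,0,0],"twist":0}]'
python3 -m pendant '[{"jaw":0,"linear":[0,0,0],"twist":0},{"jaw":0,"linear":[0,0,0],"twist":0},{"jaw":0,"linear":[0,0,0],"twist":0},{"jaw":0,"linear":[0,0,0],"twist":0},{"jaw":0,"linear":[0,0,0],"twist":0},{"jaw":0,"linear":[0,0,0],"twist":0},{"jaw":0,"linear":[0,0,0],"twist":0},{"jaw":0,"linear":[0,0,0],"twist":0},{"jaw":0,"linear":[0,0,0],"twist":0},{"jaw":0,"linear":[0,0,0],"twist":0}]' 20
```

```text
time: 3.72
position: [0.4412, -0.0087, 0.0425]
tool_rot: [0.706, 0.708, -0.001, -0.002]
ft_force: [-0.0, -0.8, -0.4]
grip_width: 0.0872
grip_force: 0.0
time: 4.55
position: [0.4425, -0.0102, 0.0437]
tool_rot: [0.707, 0.707, -0.0, 0.0]
ft_force: [-0.6, -0.7, 4.0]
grip_width: 0.0414
grip_force: 20.0
```

```bash
python3 -m pendant '[{"jaw":0,"linear":[0,0,-1],"twist":0},{"jaw":0,"linear":[0,0,-2],"twist":0},{"jaw":0,"linear":[0,0,-3],"twist":0},{"jaw":0,"linear":[0,0,-3],"twist":0},{"jaw":0,"linear":[0,0,-3],"twist":0},{"jaw":0,"linear":[0,0,-3],"twist":0},{"jaw":0,"linear":[0,0,0],"twist":0}]'
python3 -m pendant '[{"jaw":0,"linear":[1.5,0.2,0],"twist":0},{"jaw":0,"linear":[3,0.3,0],"twist":0},{"jaw":0,"linear":[3,0.3,0],"twist":0},{"jaw":0,"linear":[3.5,0.3,0],"twist":0},{"jaw":0,"linear":[3.5,0.3,0],"twist":0},{"jaw":0,"linear":[3,0.3,0],"twist":0},{"jaw":0,"linear":[2,0.2,0],"twist":0},{"jaw":0,"linear":[1,0,0],"twist":0},{"jaw":0,"linear":[0,0,0],"twist":0},{"jaw":0,"linear":[0,0,0],"twist":0}]'
python3 look.py .4615 .195 .028 w2; python3 look.py .4615 .195 .028 s2 side;python3 look.py .4615 .195 .028 c2 scene
```

```text
time: 5.13
position: [0.4455, -0.0107, 0.198]
tool_rot: [0.707, 0.707, 0.003, 0.005]
ft_force: [0.9, -0.1, -0.4]
grip_width: 0.041
grip_force: 20.0
time: 5.97
position: [0.4608, 0.1945, 0.1928]
tool_rot: [0.707, 0.707, -0.001, -0.0]
ft_force: [0.7, -1.0, -1.7]
grip_width: 0.0416
grip_force: 20.0
tcp [0.4609 0.194  0.1929]
c 0.461 0.195 d 0.0837 n 2001 zmed 0.0275 tool cm 0.1 0.02
tcp [0.4611 0.1937 0.1931]
c 0.4582 0.1947 d 0.0884 n 326 zmed 0.0274 tool cm 0.1 -0.29
tcp [0.4613 0.1936 0.1933]
c 0.4624 0.1934 d 0.0867 n 518 zmed 0.0283 tool cm -0.01 0.11
```

View pics/w2.png

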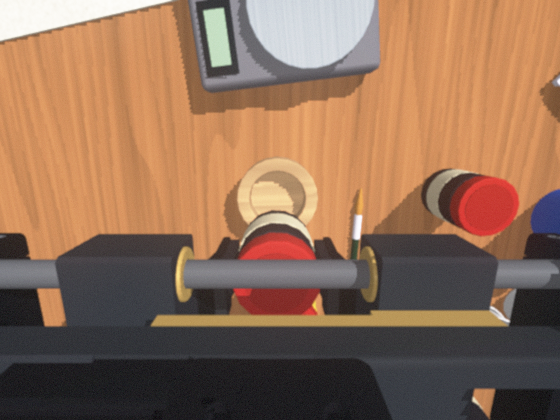

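The small jar is held at (277,265) and lines up with the small holder at (278,197). The wrist fit agrees to 1 mm, so I'm lowering it.

```bash
python3 -m pendant '[{"jaw":0,"linear":[0.1,0,2],"twist":0},{"jaw":0,"linear":[0,0,3],"twist":0},{"jaw":0,"linear":[0,0,3],"twist":0},{"jaw":0,"linear":[0,0,2.5],"twist":0},{"jaw":0,"linear":[0,0,1.5],"twist":0},{"jaw":0,"linear":[0,0,0.7],"twist":0},{"jaw":0,"linear":[0,0,0.4],"twist":0},{"jaw":0,"linear":[0,0,0.3],"twist":0},{"jaw":0,"linear":[0,0,0.2],"twist":0},{"jaw":0,"linear":[0,0,0.2],"twist":0},{"jaw":0,"linear":[0,0,0.1],"twist":0},{"jaw":0,"linear":[0,0,0],"twist":0}]'
```

```text
time: 7.12
position: [0.4618, 0.196, 0.055]
tool_rot: [0.707, 0.707, 0.0, 0.0]
ft_force: [-0.5, -0.3, -1.2]
grip_width: 0.0413
grip_force: 20.0
```

Not touching yet; easing down.

```bash
python3 -m pendant '[{"jaw":0,"linear":[0,0,0.1],"twist":0},{"jaw":0,"linear":[0,0,0],"twist":0},{"jaw":0,"linear":[0,0,0.05],"twist":0},{"jaw":0,"linear":[0,0,0],"twist":0},{"jaw":0,"linear":[0,0,0],"twist":0}]'
```

```text
time: 7.53
position: [0.4617, 0.196, 0.0537]
tool_rot: [0.707, 0.707, 0.0, 0.0]
ft_force: [-0.8, 0.0, 4.9]
grip_width: 0.0414
grip_force: 20.0
```

Contact. Release, lift and head to the medium jar.

```bash
python3 -m pendant '[{"jaw":0.5,"linear":[0,0,0],"twist":0},{"jaw":0.6,"linear":[0,0,0],"twist":0},{"jaw":0.75,"linear":[0,0,0],"twist":0},{"jaw":0.75,"linear":[0,0,0],"twist":0},{"jaw":0.75,"linear":[0,0,0],"twist":0},{"jaw":0.75,"linear":[0,0,-1],"twist":0},{"jaw":0.75,"linear":[0,0,-3],"twist":0},{"jaw":0.75,"linear":[0,0,-3],"twist":0},{"jaw":1,"linear":[0,0,-3.5],"twist":0},{"jaw":1,"linear":[0,0,-3.5],"twist":0},{"jaw":1,"linear":[0,0,-2],"twist":0}]'
python3 -m pendant '[{"jaw":1,"linear":[0,2,0],"twist":0},{"jaw":1,"linear":[0,3.5,0],"twist":0},{"jaw":1,"linear":[0,3.5,0],"twist":0},{"jaw":1,"linear":[0,3.5,0],"twist":0},{"jaw":1,"linear":[0,3.5,0],"twist":0},{"jaw":1,"linear":[0.15,2.4,0],"twist":0},{"jaw":1,"linear":[0,0,0],"twist":0},{"jaw":1,"linear":[0,0,0],"twist":0}]'
python3 look.py .646 .1975 .075 w3;python3 look.py .4615 .195 .07 c3 scene
```

```text
time: 8.45
position: [0.4627, 0.1962, 0.2173]
tool_rot: [0.707, 0.707, 0.002, 0.002]
ft_force: [0.2, 0.3, -0.5]
grip_width: 0.078
grip_force: 0.0
time: 9.12
position: [0.6459, 0.1971, 0.2129]
tool_rot: [0.707, 0.707, -0.0, -0.0]
ft_force: [-0.3, -0.3, 0.0]
grip_width: 0.0873
grip_force: 0.0
tcp [0.6445 0.1973 0.2128]
c 0.6472 0.1975 d 0.0539 n 2418 zmed 0.0751 tool cm 0.03 0.27
tcp [0.6439 0.1974 0.2129]
c 0.4645 0.1936 d 0.0446 n 245 zmed 0.0708 tool cm -0.38 -17.94
```

The small jar's top is at z≈0.070, so it is seated. Grasping the medium jar.

```bash
python3 -m pendant '[{"jaw":1,"linear":[0,0.15,3],"twist":0},{"jaw":1,"linear":[0,0,3.5],"twist":0},{"jaw":1,"linear":[0,0,3.5],"twist":0},{"jaw":1,"linear":[0,0,3],"twist":0},{"jaw":1,"linear":[0,0,2],"twist":0},{"jaw":1,"linear":[0,0,1],"twist":0},{"jaw":1,"linear":[0,0,0.5],"twist":0},{"jaw":1,"linear":[0,0,0],"twist":0},{"jaw":1,"linear":[0,0,0],"twist":0}]'
python3 -m pendant '[{"jaw":0,"linear":[0,0,0],"twist":0},{"jaw":0,"linear":[0,0,0],"twist":0},{"jaw":0,"linear":[0,0,0],"twist":0},{"jaw":0,"linear":[0,0,0],"twist":0},{"jaw":0,"linear":[0,0,0],"twist":0},{"jaw":0,"linear":[0,0,0],"twist":0},{"jaw":0,"linear":[0,0,0],"twist":0},{"jaw":0,"linear":[0,0,0],"twist":0}]' 25
```

```text
time: 9.97
position: [0.6477, 0.1977, 0.0496]
tool_rot: [0.707, 0.707, 0.001, 0.001]
ft_force: [0.3, 0.3, -0.2]
grip_width: 0.0869
grip_force: 0.0
time: 10.63
position: [0.6472, 0.1974, 0.0482]
tool_rot: [0.707, 0.707, 0.0, 0.0]
ft_force: [-0.3, 0.1, 1.0]
grip_width: 0.0536
grip_force: 25.0
```

```bash
python3 -m pendant '[{"jaw":0,"linear":[0,0,-1],"twist":0},{"jaw":0,"linear":[0,0,-2],"twist":0},{"jaw":0,"linear":[0,0,-3],"twist":0},{"jaw":0,"linear":[0,0,-3.5],"twist":0},{"jaw":0,"linear":[0,0,-3.5],"twist":0},{"jaw":0,"linear":[0,0,-3],"twist":0},{"jaw":0,"linear":[0,0,-2],"twist":0},{"jaw":0,"linear":[0,0,0],"twist":0}]'
python3 -m pendant '[{"jaw":0,"linear":[-1.6,-0.75,0],"twist":0},{"jaw":0,"linear":[-3.2,-1.5,0],"twist":0},{"jaw":0,"linear":[-3.2,-1.5,0],"twist":0},{"jaw":0,"linear":[-3.2,-1.5,0],"twist":0},{"jaw":0,"linear":[-3.2,-1.5,0],"twist":0},{"jaw":0,"linear":[-3.2,-1.5,0],"twist":0},{"jaw":0,"linear":[-3.2,-1.5,0],"twist":0},{"jaw":0,"linear":[-3.2,-1.5,0],"twist":0},{"jaw":0,"linear":[-3.2,-1.5,0],"twist":0},{"jaw":0,"linear":[-3.2,-1.5,0],"twist":0},{"jaw":0,"linear":[-3.2,-1.5,0],"twist":0},{"jaw":0,"linear":[-3.2,-1.5,0],"twist":0}]'
python3 -m pendant '[{"jaw":0,"linear":[-1,-0.5,0],"twist":0},{"jaw":0,"linear":[-0.5,-0.3,0],"twist":0},{"jaw":0,"linear":[0,0,0],"twist":0},{"jaw":0,"linear":[0,0,0],"twist":0}]'
python3 look.py .4665 -.1855 .028 w4
```

```text
time: 11.3
position: [0.6499, 0.198, 0.2344]
tool_rot: [0.707, 0.707, 0.004, 0.003]
ft_force: [0.6, 1.1, -1.2]
grip_width: 0.0532
grip_force: 25.0
time: 12.3
position: [0.4725, -0.1712, 0.2266]
tool_rot: [0.707, 0.707, -0.0, -0.002]
ft_force: [1.2, -0.3, -1.2]
grip_width: 0.0535
grip_force: 25.0
time: 12.63
position: [0.4663, -0.1846, 0.2274]
tool_rot: [0.707, 0.707, 0.0, -0.001]
ft_force: [0.3, 0.9, -1.4]
grip_width: 0.0534
grip_force: 25.0
tcp [ 0.4666 -0.1842  0.2276]
c 0.4668 -0.1874 d 0.0958 n 1705 zmed 0.0276 tool cm -0.32 0.02
```

```bash
python3 -m pendant '[{"jaw":0,"linear":[-0.2,0,2],"twist":0},{"jaw":0,"linear":[0,0,3.5],"twist":0},{"jaw":0,"linear":[0,0,3.5],"twist":0},{"jaw":0,"linear":[0,0,3],"twist":0},{"jaw":0,"linear":[0,0,2],"twist":0},{"jaw":0,"linear":[0,0,1],"twist":0},{"jaw":0,"linear":[0,0,0.7],"twist":0},{"jaw":0,"linear":[0,0,0.5],"twist":0},{"jaw":0,"linear":[0,0,0.3],"twist":0},{"jaw":0,"linear":[0,0,0.2],"twist":0},{"jaw":0,"linear":[0,0,0],"twist":0},{"jaw":0,"linear":[0,0,0],"twist":0}]'
```

```text
time: 13.68
position: [0.467, -0.1879, 0.0618]
tool_rot: [0.707, 0.707, 0.0, 0.001]
ft_force: [0.6, -0.1, -2.2]
grip_width: 0.0539
grip_force: 25.0
```

```bash
python3 -m pendant '[{"jaw":0,"linear":[0,0,0.15],"twist":0},{"jaw":0,"linear":[0,0,0.1],"twist":0},{"jaw":0,"linear":[0,0,0.05],"twist":0},{"jaw":0,"linear":[0,0,0],"twist":0},{"jaw":0,"linear":[0,0,0],"twist":0},{"jaw":0,"linear":[0,0,0],"twist":0}]'
```

```text
time: 14.18
position: [0.4666, -0.1877, 0.0582]
tool_rot: [0.707, 0.707, -0.0, 0.0]
ft_force: [-0.8, -0.5, -0.6]
grip_width: 0.0534
grip_force: 25.0
```

```bash
python3 -m pendant '[{"jaw":0,"linear":[0,0,0.06],"twist":0},{"jaw":0,"linear":[0,0,0],"twist":0},{"jaw":0,"linear":[0,0,0],"twist":0}]'
```

```text
time: 14.43
position: [0.4666, -0.1877, 0.0582]
tool_rot: [0.707, 0.707, -0.0, 0.0]
ft_force: [-1.1, -0.7, 5.6]
grip_width: 0.0533
grip_force: 25.0
```

```bash
python3 -m pendant '[{"jaw":0.65,"linear":[0,0,0],"twist":0},{"jaw":0.75,"linear":[0,0,0],"twist":0},{"jaw":0.85,"linear":[0,0,0],"twist":0},{"jaw":0.85,"linear":[0,0,0],"twist":0},{"jaw":0.85,"linear":[0,0,0],"twist":0},{"jaw":0.85,"linear":[0,0,-1],"twist":0},{"jaw":0.85,"linear":[0,0,-3],"twist":0},{"jaw":0.85,"linear":[0,0,-3.5],"twist":0},{"jaw":1,"linear":[0,0,-3.5],"twist":0},{"jaw":1,"linear":[0,0,-3.5],"twist":0},{"jaw":1,"linear":[0,0,-2.5],"twist":0}]'
python3 -m pendant '[{"jaw":1,"linear":[1.2,2,0],"twist":0},{"jaw":1,"linear":[2,3.3,0],"twist":0},{"jaw":1,"linear":[2,3.3,0],"twist":0},{"jaw":1,"linear":[2,3.3,0],"twist":0},{"jaw":1,"linear":[2,3.3,0],"twist":0},{"jaw":1,"linear":[2,3.3,0],"twist":0},{"jaw":1,"linear":[1,1.9,0],"twist":0},{"jaw":1,"linear":[0,0,0],"twist":0},{"jaw":1,"linear":[0,0,0],"twist":0}]'
python3 look.py .671 -.066 .095 w5;python3 look.py .4665 -.187 .085 c5 scene
```

```text
time: 15.35
position: [0.467, -0.1878, 0.2311]
tool_rot: [0.707, 0.707, 0.0, 0.002]
ft_force: [0.7, -0.6, -0.1]
grip_width: 0.0844
grip_force: 0.0
time: 16.1
position: [0.6706, -0.0647, 0.2274]
tool_rot: [0.706, 0.708, -0.0, -0.0]
ft_force: [-0.5, 0.2, -0.5]
grip_width: 0.0874
grip_force: 0.0
tcp [ 0.6696 -0.0654  0.2273]
c 0.6716 -0.0667 d 0.0657 n 3744 zmed 0.0951 tool cm -0.13 0.2
tcp [ 0.6692 -0.0659  0.2274]
c 0.4687 -0.1865 d 0.0536 n 177 zmed 0.0862 tool cm -12.06 -20.04
```

Medium is seated. Now the large jar.

```bash
python3 -m pendant '[{"jaw":1,"linear":[-0.1,0.2,2],"twist":0},{"jaw":1,"linear":[0,0,3],"twist":0},{"jaw":1,"linear":[0,0,3],"twist":0},{"jaw":1,"linear":[0,0,3],"twist":0},{"jaw":1,"linear":[0,0,3],"twist":0},{"jaw":1,"linear":[0,0,2],"twist":0},{"jaw":1,"linear":[0,0,0.9],"twist":0},{"jaw":1,"linear":[0,0,0],"twist":0},{"jaw":1,"linear":[0,0,0],"twist":0}]'
python3 -m pendant '[{"jaw":0,"linear":[0,0,0],"twist":0},{"jaw":0,"linear":[0,0,0],"twist":0},{"jaw":0,"linear":[0,0,0],"twist":0},{"jaw":0,"linear":[0,0,0],"twist":0},{"jaw":0,"linear":[0,0,0],"twist":0},{"jaw":0,"linear":[0,0,0],"twist":0},{"jaw":0,"linear":[0,0,0],"twist":0},{"jaw":0,"linear":[0,0,0],"twist":0}]' 30
```

```text
time: 16.95
position: [0.6723, -0.0674, 0.0592]
tool_rot: [0.708, 0.707, 0.0, 0.0]
ft_force: [-0.5, 0.1, 1.4]
grip_width: 0.0868
grip_force: 0.0
time: 17.62
position: [0.6719, -0.0667, 0.0596]
tool_rot: [0.707, 0.707, -0.001, -0.0]
ft_force: [-3.3, -1.8, 6.9]
grip_width: 0.0653
grip_force: 30.0
```

```bash
python3 -m pendant '[{"jaw":0,"linear":[0,0,-1],"twist":0},{"jaw":0,"linear":[0,0,-2],"twist":0},{"jaw":0,"linear":[0,0,-3],"twist":0},{"jaw":0,"linear":[0,0,-3],"twist":0},{"jaw":0,"linear":[0,0,-3],"twist":0},{"jaw":0,"linear":[0,0,-2],"twist":0},{"jaw":0,"linear":[0,0,0],"twist":0}]'
python3 -m pendant '[{"jaw":0,"linear":[-1.5,-0.1,0],"twist":0},{"jaw":0,"linear":[-3,-0.1,0],"twist":0},{"jaw":0,"linear":[-3,-0.1,0],"twist":0},{"jaw":0,"linear":[-3,-0.1,0],"twist":0},{"jaw":0,"linear":[-2.5,-0.1,0],"twist":0},{"jaw":0,"linear":[-1.5,0,0],"twist":0},{"jaw":0,"linear":[0,0,0],"twist":0},{"jaw":0,"linear":[0,0,0],"twist":0}]'
python3 look.py .6655 -.211 .028 w6
```

```text
time: 18.2
position: [0.6757, -0.0671, 0.2041]
tool_rot: [0.707, 0.707, 0.003, 0.005]
ft_force: [1.5, -0.2, -2.8]
grip_width: 0.0655
grip_force: 30.0
time: 18.87
position: [0.6663, -0.2121, 0.1962]
tool_rot: [0.708, 0.706, -0.0, -0.002]
ft_force: [0.2, 0.6, -3.5]
grip_width: 0.0658
grip_force: 30.0
tcp [ 0.6665 -0.2108  0.1966]
c 0.6655 -0.2121 d 0.1079 n 2137 zmed 0.0276 tool cm -0.12 -0.1
```

```bash
python3 -m pendant '[{"jaw":0,"linear":[-0.1,-0.1,2],"twist":0},{"jaw":0,"linear":[0,0,3],"twist":0},{"jaw":0,"linear":[0,0,3],"twist":0},{"jaw":0,"linear":[0,0,2],"twist":0},{"jaw":0,"linear":[0,0,1],"twist":0},{"jaw":0,"linear":[0,0,0.6],"twist":0},{"jaw":0,"linear":[0,0,0.4],"twist":0},{"jaw":0,"linear":[0,0,0.2],"twist":0},{"jaw":0,"linear":[0,0,0.1],"twist":0},{"jaw":0,"linear":[0,0,0],"twist":0},{"jaw":0,"linear":[0,0,0],"twist":0}]'
```

```text
time: 19.83
position: [0.6672, -0.2129, 0.0767]
tool_rot: [0.707, 0.707, 0.0, 0.001]
ft_force: [0.4, -0.2, -4.2]
grip_width: 0.0659
grip_force: 30.0
```

```bash
python3 -m pendant '[{"jaw":0,"linear":[0,0,0.15],"twist":0},{"jaw":0,"linear":[0,0,0.15],"twist":0},{"jaw":0,"linear":[0,0,0.1],"twist":0},{"jaw":0,"linear":[0,0,0],"twist":0},{"jaw":0,"linear":[0,0,0],"twist":0},{"jaw":0,"linear":[0,0,0],"twist":0}]'
```

```text
time: 20.33
position: [0.6665, -0.2126, 0.0714]
tool_rot: [0.707, 0.707, -0.0, 0.0]
ft_force: [-0.1, 0.0, -3.3]
grip_width: 0.0654
grip_force: 30.0
```

```bash
python3 -m pendant '[{"jaw":0,"linear":[0,0,0.1],"twist":0},{"jaw":0,"linear":[0,0,0.05],"twist":0},{"jaw":0,"linear":[0,0,0.05],"twist":0},{"jaw":0,"linear":[0,0,0],"twist":0},{"jaw":0,"linear":[0,0,0],"twist":0},{"jaw":0,"linear":[0,0,0],"twist":0}]'
```

```text
time: 20.83
position: [0.6665, -0.2126, 0.0696]
tool_rot: [0.707, 0.707, -0.0, -0.0]
ft_force: [0.5, -0.8, -2.8]
grip_width: 0.0653
grip_force: 30.0
```

```bash
python3 -m pendant '[{"jaw":0,"linear":[0,0,0.05],"twist":0},{"jaw":0,"linear":[0,0,0.05],"twist":0},{"jaw":0,"linear":[0,0,0],"twist":0},{"jaw":0,"linear":[0,0,0],"twist":0}]'
```

```text
time: 21.17
position: [0.6665, -0.2126, 0.0696]
tool_rot: [0.707, 0.707, -0.0, 0.0]
ft_force: [-2.9, 1.0, 5.2]
grip_width: 0.0655
grip_force: 30.0
```

```bash
python3 -m pendant '[{"jaw":0.8,"linear":[0,0,0],"twist":0},{"jaw":0.9,"linear":[0,0,0],"twist":0},{"jaw":0.95,"linear":[0,0,0],"twist":0},{"jaw":0.95,"linear":[0,0,0],"twist":0},{"jaw":0.95,"linear":[0,0,0],"twist":0},{"jaw":0.95,"linear":[0,0,-1],"twist":0},{"jaw":0.95,"linear":[0,0,-3],"twist":0},{"jaw":0.95,"linear":[0,0,-3.5],"twist":0},{"jaw":1,"linear":[0,0,-3.5],"twist":0},{"jaw":1,"linear":[0,0,-3.5],"twist":0},{"jaw":1,"linear":[0,0,-2.5],"twist":0}]'
python3 -m pendant '[{"jaw":1,"linear":[1.8,-0.2,0],"twist":0},{"jaw":1,"linear":[3.5,-0.3,0],"twist":0},{"jaw":1,"linear":[3.5,-0.3,0],"twist":0},{"jaw":1,"linear":[3.5,-0.3,0],"twist":0},{"jaw":1,"linear":[3.5,-0.3,0],"twist":0},{"jaw":1,"linear":[3.5,-0.3,0],"twist":0},{"jaw":1,"linear":[3.5,-0.3,0],"twist":0},{"jaw":1,"linear":[3.5,-0.3,0],"twist":0},{"jaw":1,"linear":[2,-0.2,0],"twist":0},{"jaw":1,"linear":[1,-0.1,0],"twist":0},{"jaw":1,"linear":[0,0,0],"twist":0},{"jaw":1,"linear":[0,0,0],"twist":0}]'
python3 look.py .641 .08 .110 w7;python3 look.py .6655 -.212 .105 c7 scene
```

```text
time: 22.08
position: [0.6676, -0.2131, 0.2431]
tool_rot: [0.707, 0.707, 0.001, 0.003]
ft_force: [0.0, 0.4, -0.3]
grip_width: 0.0867
grip_force: 0.0
time: 23.08
position: [0.6405, 0.0802, 0.2384]
tool_rot: [0.707, 0.707, -0.0, 0.0]
ft_force: [-0.1, -0.1, 0.7]
grip_width: 0.087
grip_force: 0.0
tcp [0.6407 0.0793 0.2384]
c 0.6411 0.0785 d 0.067 n 609 zmed 0.1091 tool cm -0.08 0.03
tcp [0.6408 0.0789 0.2384]
c 0.6674 -0.2119 d 0.0683 n 477 zmed 0.1064 tool cm -29.08 2.66
```

View pics/w7.png

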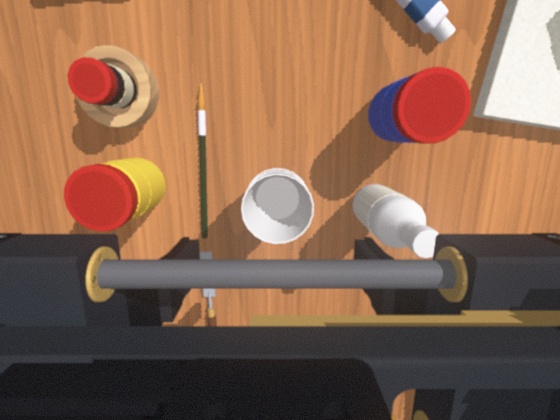

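View pics/c7.png

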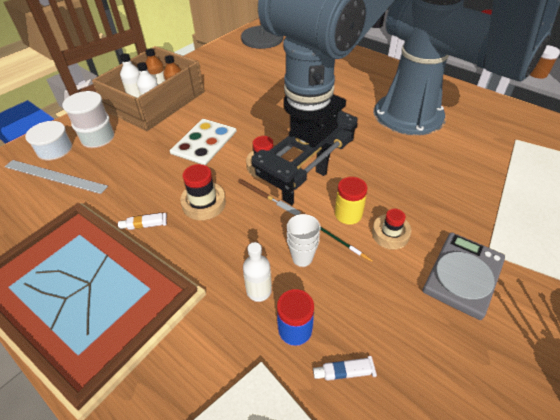

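All three jars stand in their holders: scene (199,190), (263,155) and (394,222). In the wrist view the cup mouth at (277,206) is centred between the fingers. Going down so that the fingertips stop just above the middle cup's rim.

```bash
python3 -m pendant '[{"jaw":1,"linear":[0,0,2],"twist":0},{"jaw":1,"linear":[0,0,3],"twist":0},{"jaw":1,"linear":[0,0,3],"twist":0},{"jaw":1,"linear":[0,0,2],"twist":0},{"jaw":1,"linear":[0,0,1.3],"twist":0},{"jaw":1,"linear":[0,0,0.9],"twist":0},{"jaw":1,"linear":[0,0,0.4],"twist":0},{"jaw":1,"linear":[0,0,0],"twist":0},{"jaw":1,"linear":[0,0,0],"twist":0},{"jaw":1,"linear":[0,0,0],"twist":0}]'
python3 -m pendant '[{"jaw":0,"linear":[0,0,0],"twist":0},{"jaw":0,"linear":[0,0,0],"twist":0},{"jaw":0,"linear":[0,0,0],"twist":0},{"jaw":0,"linear":[0,0,0],"twist":0},{"jaw":0,"linear":[0,0,0],"twist":0},{"jaw":0,"linear":[0,0,0],"twist":0},{"jaw":0,"linear":[0,0,0],"twist":0},{"jaw":0,"linear":[0,0,0],"twist":0}]' 6
```

```text
time: 24.02
position: [0.6415, 0.08, 0.1137]
tool_rot: [0.707, 0.707, 0.001, 0.001]
ft_force: [-0.5, 0.2, -0.6]
grip_width: 0.0868
grip_force: 0.0
time: 24.68
position: [0.6408, 0.0804, 0.1127]
tool_rot: [0.707, 0.707, 0.0, 0.0]
ft_force: [0.5, -0.1, 2.2]
grip_width: 0.0649
grip_force: 6.0
```

```bash
python3 -m pendant '[{"jaw":0,"linear":[0,0,-0.4],"twist":0},{"jaw":0,"linear":[0,0,-0.8],"twist":0},{"jaw":0,"linear":[0,0,-1.3],"twist":0},{"jaw":0,"linear":[0,0,-1.5],"twist":0},{"jaw":0,"linear":[0,0,-1.5],"twist":0},{"jaw":0,"linear":[0,0,-1.5],"twist":0},{"jaw":0,"linear":[0,0,-1.5],"twist":0},{"jaw":0,"linear":[0,0,-1.5],"twist":0},{"jaw":0,"linear":[0,0,-1],"twist":0},{"jaw":0,"linear":[0,0,0],"twist":0},{"jaw":0,"linear":[0,0,0],"twist":0}]'
python3 look.py .641 .08 .09 c8 scene
python3 -c "
import cv2
i=cv2.imread('pics/c8.png');cv2.imwrite('pics/c8c.png',cv2.resize(i[80:320,180:460],None,fx=2,fy=2))"
```

```text
time: 25.6
position: [0.6406, 0.0804, 0.223]
tool_rot: [0.707, 0.707, 0.0, 0.0]
ft_force: [-0.0, -0.3, -0.2]
grip_width: 0.0648
grip_force: 6.0
tcp [0.6401 0.0804 0.2221]
c 0.6428 0.0784 d 0.0678 n 164 zmed 0.0892 tool cm -0.2 0.27
```

View pics/c8c.png

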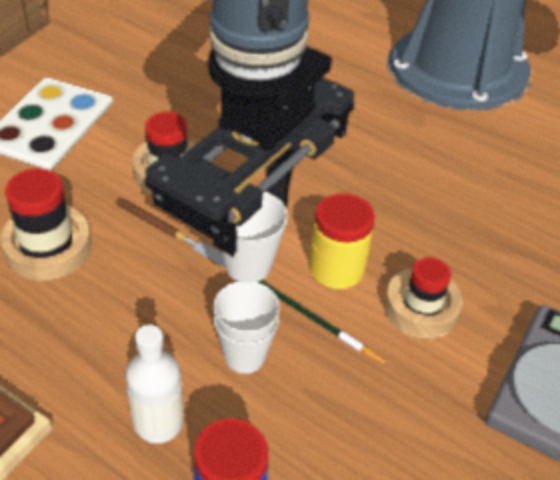

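Only the top cup came out; the other two stay nested at crop (246,325). Carrying it to the pan.

```bash
python3 -m pendant '[{"jaw":0,"linear":[1,-0.5,0],"twist":0},{"jaw":0,"linear":[2,-1,0],"twist":0},{"jaw":0,"linear":[3,-1.6,0],"twist":0},{"jaw":0,"linear":[3,-1.6,0],"twist":0},{"jaw":0,"linear":[3,-1.6,0],"twist":0},{"jaw":0,"linear":[3,-1.6,0],"twist":0},{"jaw":0,"linear":[3,-1.6,0],"twist":0},{"jaw":0,"linear":[3,-1.6,0],"twist":0},{"jaw":0,"linear":[3,-1.6,0],"twist":0},{"jaw":0,"linear":[2.5,-1.3,0],"twist":0},{"jaw":0,"linear":[1.5,-0.8,0],"twist":0},{"jaw":0,"linear":[1,-0.4,0],"twist":0}]'
python3 -m pendant '[{"jaw":0,"linear":[0,0,0],"twist":0},{"jaw":0,"linear":[0,0,0],"twist":0}]'
python3 look.py .489 .3705 .042 w9; python3 look.py .489 .3705 .22 x9 scene
```

```text
time: 26.65
position: [0.4855, 0.3726, 0.2212]
tool_rot: [0.706, 0.708, -0.001, -0.001]
ft_force: [-0.2, -0.9, -0.8]
grip_width: 0.0651
grip_force: 6.0
time: 26.82
position: [0.4881, 0.3704, 0.2217]
tool_rot: [0.707, 0.707, -0.001, 0.0]
ft_force: [0.1, -0.3, -0.4]
grip_width: 0.0651
grip_force: 6.0
tcp [0.4886 0.3697 0.2219]
c 0.4883 0.3713 d 0.1099 n 5480 zmed 0.0417 tool cm 0.15 -0.03
tcp [0.489  0.3694 0.2221]
c 0.5224 0.3627 d 0.0378 n 83 zmed 0.2194 tool cm -0.67 3.34
```

View pics/w9.png

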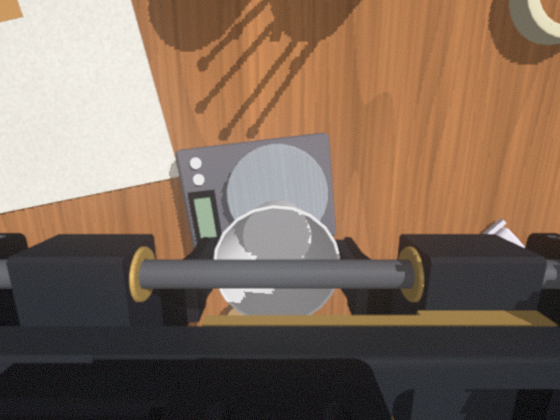

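The cup at (277,262) is upright in the grip, over the pan at (277,190), and 1.5 mm off at most. Lowering it.

```bash
python3 -m pendant '[{"jaw":0,"linear":[0.15,0,1.5],"twist":0},{"jaw":0,"linear":[0,0,2.5],"twist":0},{"jaw":0,"linear":[0,0,2.5],"twist":0},{"jaw":0,"linear":[0,0,1.5],"twist":0},{"jaw":0,"linear":[0,0,0.9],"twist":0},{"jaw":0,"linear":[0,0,0.5],"twist":0},{"jaw":0,"linear":[0,0,0.4],"twist":0},{"jaw":0,"linear":[0,0,0.2],"twist":0},{"jaw":0,"linear":[0,0,0.2],"twist":0},{"jaw":0,"linear":[0,0,0.1],"twist":0},{"jaw":0,"linear":[0,0,0],"twist":0},{"jaw":0,"linear":[0,0,0],"twist":0}]'
```

```text
time: 27.92
position: [0.4888, 0.3721, 0.12]
tool_rot: [0.707, 0.707, 0.0, 0.0]
ft_force: [0.7, 0.8, -0.9]
grip_width: 0.0653
grip_force: 6.0
```

```bash
python3 -m pendant '[{"jaw":0,"linear":[0,0,0.15],"twist":0},{"jaw":0,"linear":[0,0,0.15],"twist":0},{"jaw":0,"linear":[0,0,0.1],"twist":0},{"jaw":0,"linear":[0,0,0.05],"twist":0},{"jaw":0,"linear":[0,0,0],"twist":0},{"jaw":0,"linear":[0,0,0],"twist":0},{"jaw":0,"linear":[0,0,0],"twist":0}]'
```

```text
time: 28.5
position: [0.4885, 0.3719, 0.1149]
tool_rot: [0.707, 0.707, -0.0, -0.0]
ft_force: [-0.8, 0.3, -0.4]
grip_width: 0.0651
grip_force: 6.0
```

```bash
python3 -m pendant '[{"jaw":0,"linear":[0,0,0.04],"twist":0},{"jaw":0,"linear":[0,0,0],"twist":0},{"jaw":0,"linear":[0,0,0],"twist":0}]'; python3 -m pendant '[{"jaw":0,"linear":[0,0,0.03],"twist":0},{"jaw":0,"linear":[0,0,0],"twist":0},{"jaw":0,"linear":[0,0,0],"twist":0}]'
```

```text
time: 28.75
position: [0.4886, 0.372, 0.1148]
tool_rot: [0.707, 0.707, 0.0, 0.0]
ft_force: [0.2, -0.0, 1.6]
grip_width: 0.0652
grip_force: 6.0
time: 29.0
position: [0.4887, 0.372, 0.1147]
tool_rot: [0.707, 0.707, 0.0, 0.0]
ft_force: [-0.5, -0.0, 3.4]
grip_width: 0.0654
grip_force: 6.0
```

Contact. Open gently and withdraw straight up.

```bash
python3 -m pendant '[{"jaw":0.78,"linear":[0,0,0],"twist":0},{"jaw":0.82,"linear":[0,0,0],"twist":0},{"jaw":0.9,"linear":[0,0,0],"twist":0},{"jaw":0.98,"linear":[0,0,0],"twist":0},{"jaw":0.98,"linear":[0,0,0],"twist":0},{"jaw":0.98,"linear":[0,0,0],"twist":0},{"jaw":0.98,"linear":[0,0,-1],"twist":0},{"jaw":0.98,"linear":[0,0,-2.5],"twist":0},{"jaw":0.98,"linear":[0,0,-3],"twist":0},{"jaw":0.98,"linear":[0,0,-3],"twist":0},{"jaw":0.98,"linear":[0,0,-2],"twist":0},{"jaw":0.98,"linear":[0,0,0],"twist":0}]'
python3 look.py .489 .3705 .112 w10; python3 look.py .489 .3705 .112 c10 scene
```

```text
time: 30.0
position: [0.4914, 0.3735, 0.2354]
tool_rot: [0.707, 0.707, 0.005, 0.002]
ft_force: [-0.3, 1.0, 0.8]
grip_width: 0.0853
grip_force: 0.0
tcp [0.4901 0.3728 0.2329]
c 0.4888 0.3699 d 0.0671 n 623 zmed 0.1111 tool cm -0.29 -0.13
tcp [0.4889 0.3721 0.2308]
c 0.4898 0.3698 d 0.0686 n 234 zmed 0.1109 tool cm -0.23 0.1
```

View pics/w10.png

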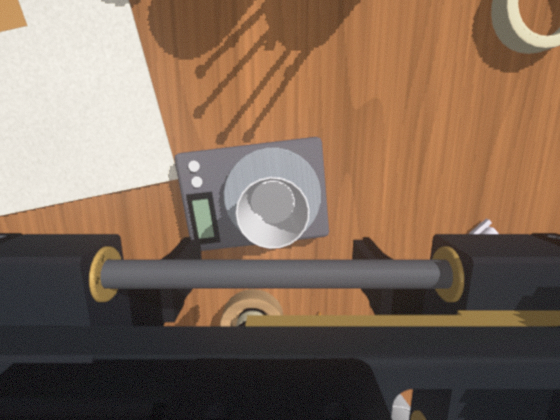

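View pics/c10.png

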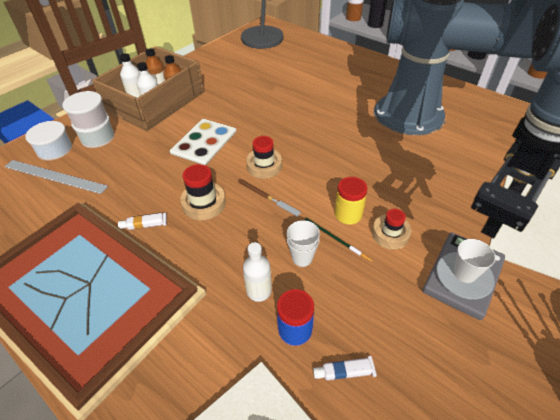

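The cup stands upright at wrist (273,211), with its rim at 0.111 m and within 2 mm of the pan centre. The jars at (199,190), (263,155) and (394,222), the remaining nest and the bottle are all as wanted. Handing in.

```bash
python3 -c "
from rig import robot
print(robot.hand_in())"
```

```text
the job is handed in; nothing more can be done
None
```

I handed the job in at about 30 s: all three red-lidded jars stand in their own holders, and the top cup stands upright within 2 mm of the middle of the scale's pan. The other two cups are still nested and the bottle was not touched.

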